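# Plug in the test block and hold the monocular's draw tube at its groove

### The job

Plug the smoky quartz test block gently and upright into the square socket of the focus test stand until it is fully home, and let go of it. Then take the clamped monocular's draw tube by its knurled eyepiece head and draw it straight up, in line with the bore so that it neither binds nor comes right out, until the dark groove turned around it is level with the barrel's rim (30 mm of draw), and finish while still holding it there for the reading: the worn tube slides back if let go. Leave the other things on the bench where they are.

Things in the scene. Friction and masses are not known exactly. Their poses are not given: they have to be found in the camera images.
- stand: Focus test stand, fixed: iron bedplate 90 mm wide (x), 12 mm thick, y = -105 to +185 mm. Origin on the bench midway between monocular (y = -60 mm) and socket (y = +60 mm); z up. A low lamp house stands at y = 120 to 160 mm, top at 70 mm. At y = -60 mm an iron housing with a lens vise (x = -40 to +76 mm, 114 mm high; screw and bar to x = +110 mm) clamps the brass monocular barrel upright
- barrel_rim (a point): Centre of the monocular barrel's upper rim, the mouth of its bore: on the stand at (0, -60, 156) mm. Barrel: fixed, brass, outer diameter 40 mm, with a 44 mm knurled collar at the rim; the bore is straight, vertical, 27.2 mm wide. Axes as the stand
- socket_floor (a point): Centre of the floor of the square socket in a steel block 56 by 56 mm: on the stand at (0, 60, 16) mm. Open upward, 23 by 23 mm, 18 mm deep (mouth 34 mm above the bench), small chamfer, sides parallel to the stand's x and y. Nothing higher than the mouth within 55 mm of its centre
- testblock: Test block of smoky brown quartz: square prism 22 by 22 mm, 60 mm tall, about 80 g, standing upright on the bench, foot edges slightly chamfered; fits the socket at any quarter turn and then stands 42 mm out of it. Origin at the centre of its underside, z up, x and y square to its sides
- drawtube: Draw tube, about 140 g, loose in the bore; let go, it slides down. Origin: centre of the head's underside (shoulder), on the barrel's rim when fully in, as at the start; z up. Above: knurled brass head, diameter 35 mm, 18 mm high, then a black eyecup, diameter 31 mm, 6 mm high. Below: brass tube, diameter 26 mm, 68 mm long, 1.2 mm play in the bore
- groove (a point): Centre of the dark groove turned around the draw tube, 2 mm wide, 30 mm below the head's underside: hidden in the barrel at the start, level with the rim when the tube is drawn out by 30 mm
- adapter_ring: Bystander: knurled aluminium adapter ring, diameter 58 mm, 16 mm high, lying flat. Origin at the centre of its underside
- loupe: Bystander: black eye loupe, foot diameter 38 mm, 34 mm high, narrowing upward. Origin at the centre of its underside
- screwdriver: Bystander: small screwdriver, 150 mm long, lying on the bench
- cabinet: Bystander, fixed: walnut cabinet with two doors and a brass hook latch, 172 by 236 mm, 206 mm high. Origin at the centre of its underside
Mind the look-alikes: they are no part of the job. Several things have the shape of the testblock; the one meant has the colours described above.

How it is judged:
On the way, in this order (a step that is already met when the one before it is completed fails the run):
1. the test block sits fully home and upright in the socket, let go (z of testblock in the frame of socket_floor below 0.0025 m and horizontal distance between testblock and socket_floor below 0.002 m and angle between the z axis of testblock and the z axis of stand, either way round below 0.05 rad and contact force between the fingers and testblock below 0.1 N), for 0.2 s.
2. the draw tube comes up out of the barrel in the fingers (z of drawtube in the frame of barrel_rim above 0.01 m and contact force between the fingers and drawtube above 1 N), for 0.1 s.
At the end, for the whole second after the job is handed in: Draw tube still gripped and at rest, its groove within 3 mm of the rim's height, in line with the bore (0.05 rad, 2 mm), under 8 N between tube and barrel. Test block in the socket: foot within 2.5 mm of the floor and 2 mm of its centre, upright within 0.05 rad (z of groove in the frame of barrel_rim between -0.003 and 0.003 m and horizontal distance between groove and barrel_rim below 0.002 m and angle between the z axis of each of drawtube, testblock and the z axis of stand, either way round below 0.05 rad and linear speed of drawtube below 0.01 m/s and contact force between the fingers and drawtube above 1 N and contact force between drawtube and stand below 8 N and z of testblock in the frame of socket_floor below 0.0025 m and horizontal distance between testblock and socket_floor below 0.002 m); the arm keeps its last pose, push and grip.
It fails at once if the draw tube is jammed or forced in its bore: more than 30 N between tube and stand (contact force between drawtube and stand above 30 N).
It fails at once if the draw tube is pulled right out of the barrel (z of drawtube in the frame of barrel_rim above 0.066 m).
It fails at once if the quartz is knocked or forced: more than 40 N between test block and stand (contact force between testblock and stand above 40 N).
It fails at once if a bystander is disturbed (moved more than 15 mm) (distance of any of adapter_ring, loupe, screwdriver from where it was at the start of the episode above 0.015 m).
It also fails if it takes over 54 s, if anything falls off the work surface, if the arm or the gripper's body presses on something with over 40 N, if the wrist force passes 120 N, or if a joint passes its speed limit or range.

### The arm

A 6-joint arm with a two-finger parallel gripper is mounted at the origin on the work surface. World frame = base frame: x ahead of the robot, y to its left, z up, the work surface at z = 0. Lengths are in m, angles in rad, forces in N, time in s.
With the tool pointing down it reaches from about 0.35 to 0.85 m from the base axis. Payload 8.1 kg.
Tool frame: the origin (TCP) lies at the very end of the fingers, on their centre line; the grasp point (between the pads) lies 19 mm behind it; z points along the fingers, y is the direction in which the jaws open and shut (so a half turn about z gives the same grasp; the last joint's range is limited). The gripper opens to 93 mm and grips with 3 to 60 N. Pads are 15 mm wide; open, the fingers measure 128 mm over their backs; the gripper's body (75 mm by 188 mm) begins 65 mm behind the grasp point.
Start: joints at [1.14, 0.13, 1.488, -0, 1.523, -0.085], TCP at [0.203, 0.564, 0.219] pointing down, gripper open.
Joint ranges: [-2.96, 2.96], [-0.89, 2.26], [0.02, 2.5], [-1.34, 4.48], [0, 2.73], [-2.66, 2.66]. Speed limits (rad/s): [2.39, 2.39, 2.79, 3.14, 3.14, 3.14].

### API

Orientations are given as a rotation vector (axis times angle).
In Python, from plant import * gives the robot as it stands.
- The arm moves only by the tool apply_moves, never from a script. Its argument "commands" is one flat list of numbers, 7 for each row, row after row: the shift along the world's x, y, z in cm, then the turn, a rotation vector about the world's x, y, z in rad, then the finger opening in cm, from 0 to 9.3. A call has 1 to 8 rows; each row shifts and turns the pose as measured when the row begins; what a row does not reach is not made up. A row lasts 1/8 s, in which the tool goes at most 62.5 mm and 10.7 degrees, less where a joint would pass 70% of its speed; a pose out of reach is approached as far as the arm can. A call with a gripper value outside its range is refused whole. The fingers move at their own pace and stop on an object; "squeeze" is the grip in N (left out, the last holds). Time passes only in rows, so rows that do not move let the fingers close. It gives the time, the measured TCP pose, the force and the opening at its end, in the units of the state.
- read_state(): the state, without advancing time (a new reading comes with each control period).
- read_camera(name): name is "side" or "top"; returns (picture, depth): 420x560x3 uint8, blue, green, red; 420x560 float32, m along the optical axis (not along the pixel's ray), 0 where there is no reading.
- camera_model(name): a dict with "intrinsics" (3x3 intrinsics, pixels), "R" (3x3) and "t" (3): a world point X has camera coordinates R X + t. Camera axes: x right, y down, z forward; pixel columns grow to the right and rows downward; lengths in m; the calibration is good to about 2 mm. A picture is of the moment at which its call begins. camera_model takes no time and is no camera call.
- close_job(): hands the job in, once; it reports no verdict.
Trained networks look in the newest picture that a camera, given by its name, has taken for a name from the list of things; names that differ only in an ending like _2 or _b are one class to them, and where a whole thing is asked for, a point or a joint stands for the part that bears it (a point fixed in the world has none). Each returns a list of dicts, best first, with "conf" (0 to 1); they miss things now and then, are a little off and sometimes report something else, mostly with a low value. They report only what shows in the picture. A call takes as long as a camera call. They do not tell look-alikes from the thing itself.
- find_in(query, camera): "point" ([x, y, z] in m, in the coordinates of the camera as it stood for that picture, good to about 4 mm: the middle of the surface that is visible of it).
- cut_out(query, camera): "mask" (420x560 bool, what is visible of it).
- spot_point(query, camera): "point" ([x, y, z] in m, in the coordinates of the camera as it stood for that picture, good to about 4 mm: a listed point, or the origin of a listed thing).
The state is a dict: "t": time; "q": joint angles; "dq": joint speeds; "joint_torque": joint torques, N m; "tool_pos": TCP position; "orientation": TCP orientation; "force": force on the tool from outside, world axes, zero at the start; "wrist_torque": the same for the moment, N m; "opening": finger opening in m.
Only numpy, scipy, OpenCV 4.12 (cv2) and the standard library are available. Lean on these libraries where they do the work, as an engineer would, in place of code of your own. Each camera call takes 0.05 s, during which the arm holds its last target. There are 200 camera calls.

## Working session

There is one attempt and no reset: what is moved stays moved. The work goes in short steps, Python scripts to look and compute and a tool call to move; the robot and the scene stay as the last step left them, time stands still between calls to the robot, and variables do not carry over. Pictures are saved under pics/ and viewed, about 8 in all and at most 12, crops included, and the job is handed in when it is done.

Besides the shell and the picture viewer there is one more tool, called after ">>>" by a JSON object that holds its "name" and its "arguments". apply_moves: Moves the arm, as the interface text tells. Its arguments: {"type":"object","properties":{"commands":{"type":"array"},"squeeze":{"type":"number"}},"required":["commands"]}

```bash
mkdir -p pics; cat > h.py <<'E'
from plant import *
import numpy as np, cv2
def w(cam,p):
    m=camera_model(cam); return np.array(m["R"]).T@(np.array(p)-np.array(m["t"]))
def px(cam,X):
    m=camera_model(cam); c=np.array(m["R"])@np.array(X)+np.array(m["t"]); p=np.array(m["intrinsics"])@c; return p[:2]/p[2]
def cloud(cam,d):
    K=np.array(camera_model(cam)["intrinsics"]); v,u=np.indices(d.shape)
    P=np.stack([(u-K[0,2])/K[0,0]*d,(v-K[1,2])/K[1,1]*d,d],-1)
    m=camera_model(cam); return (P-np.array(m["t"]))@np.array(m["R"])
E
python3 - <<'E'
from h import *
np.set_printoptions(precision=4,suppress=True)
s=read_state();print(s['t'],s['tool_pos'],s['orientation'],s['opening'])
for c in("top","side"):
    im,d=read_camera(c);cv2.imwrite(f"pics/{c}0.png",im);np.save(f"pics/{c}0.npy",d)
    print(c,-np.array(camera_model(c)["R"]).T@np.array(camera_model(c)["t"]))
    for n in("testblock","drawtube","barrel_rim","socket_floor","stand"):
        for r in spot_point(n,c)[:5]: X=w(c,r["point"]);print(n,round(r["conf"],2),X,px(c,X).round())
print(read_state()['t'])
E
```

```text
0.0 [0.2031 0.564  0.2176] [-0.5403 -3.0943  0.0028] 0.09276230388861523
top [0.4307 0.067  1.4023]
testblock 0.64 [ 0.5049 -0.3333 -0.0031] [417. 248.]
barrel_rim 0.7 [0.5856 0.0141 0.1545] [304. 214.]
barrel_rim 0.34 [ 0.6759 -0.3434  0.0031] [420. 192.]
socket_floor 0.78 [0.5893 0.132  0.0157] [263. 217.]
stand 0.93 [0.5879 0.0741 0.0002] [282. 219.]
stand 0.4 [0.5856 0.1326 0.0156] [263. 219.]
side [-0.0704 -0.8462  0.8032]
testblock 0.58 [ 0.5634 -0.2976 -0.0023] [380. 335.]
testblock 0.55 [ 0.5089 -0.3335 -0.0008] [373. 357.]
testblock 0.18 [0.5933 0.139  0.017 ] [273. 229.]
drawtube 0.74 [0.5889 0.0147 0.1584] [300. 203.]
barrel_rim 0.71 [0.5868 0.0147 0.1288] [300. 214.]
barrel_rim 0.63 [0.5876 0.0139 0.1549] [300. 205.]
socket_floor 0.66 [0.5926 0.1389 0.0154] [273. 230.]
stand 0.8 [0.5924 0.0761 0.0008] [287. 245.]
0.6
```

```bash
python3 - <<'E'
import cv2,numpy as np
a=cv2.imread("pics/top0.png");b=cv2.imread("pics/side0.png")
A=cv2.resize(a[130:300,210:470],None,fx=3,fy=3);B=cv2.resize(b[150:400,220:460],None,fx=2.5,fy=2.4)
cv2.imwrite("pics/A.png",A);cv2.imwrite("pics/B.png",B)
cv2.imwrite("pics/side_full.png",b)
E
```

```text
(no output)
```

View pics/A.png

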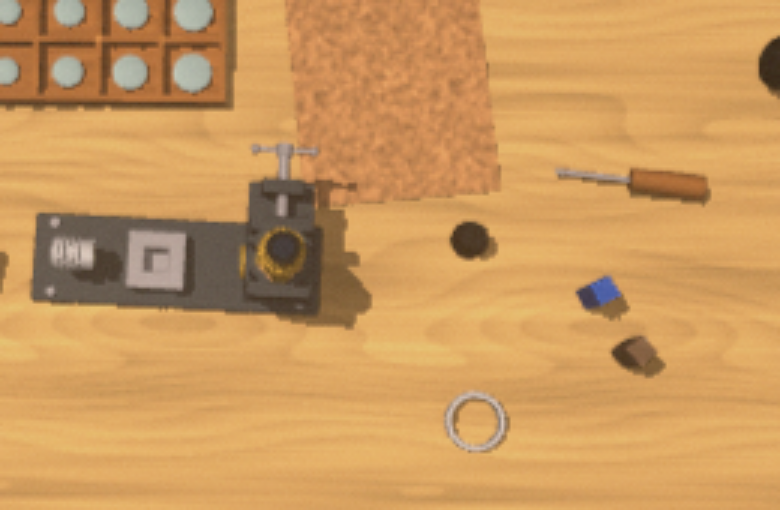

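View pics/side_full.png

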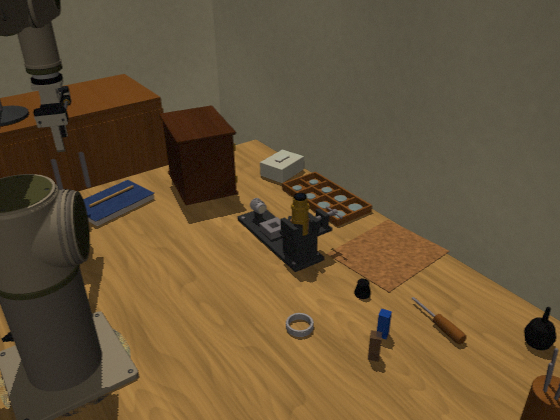

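View pics/B.png

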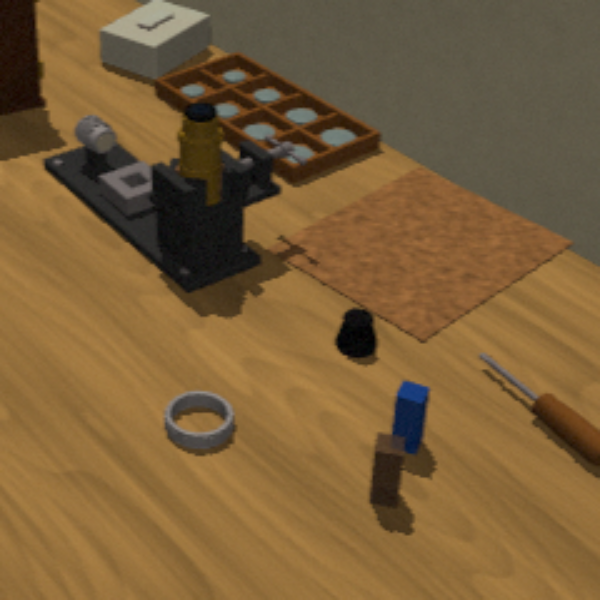

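The brown block at top (420,247) / side (375,346) is the target. The look-alike is the blue prism at top (411,227) / side (384,323). The loupe at top (367,210) and the screwdriver are bystanders.

```bash
cat > m.py <<'E'
from h import *
np.set_printoptions(precision=4,suppress=True)
D={c:np.load(f"pics/{c}0.npy") for c in("top","side")}
for c in D:
    P=cloud(c,D[c]).reshape(-1,3)
    def sel(cx,cy,r,z0,z1):
        k=(np.hypot(P[:,0]-cx,P[:,1]-cy)<r)&(P[:,2]>z0)&(P[:,2]<z1);return P[k]
    print(c,camera_model(c)["intrinsics"][0])
    for n,a in dict(block=(.505,-.333,.03,.054,.07),blockall=(.505,-.333,.03,.02,.07),blue=(.563,-.298,.03,.05,.07),socktop=(.589,.134,.045,.028,.045),eyecup=(.588,.014,.03,.174,.19),head=(.588,.014,.03,.158,.172),collar=(.588,.014,.03,.13,.152)).items():
        q=sel(*a)
        if len(q)<4: print(n,len(q));continue
        r=cv2.minAreaRect(q[:,:2].astype(np.float32)*1000);print(n,len(q),q.mean(0),q[:,2].std(),np.round(r[0],1),np.round(r[1],1),round(r[2],1),q.min(0),q.max(0))
    q=P[(abs(P[:,0]-.588)<.07)&(P[:,1]>-.05)&(P[:,1]<.3)&(P[:,2]>.007)&(P[:,2]<.017)]
    r=cv2.minAreaRect(q[:,:2].astype(np.float32)*1000);print("bed",len(q),r,q[:,2].mean())
    b=P[(abs(P[:,0]-.45)<.1)&(abs(P[:,1]+.1)<.1)];print("bench z",np.median(b[:,2]),b[:,2].std())
E
python3 m.py
```

```text
top [463.674    0.     279.3119]
block 62 [ 0.5049 -0.3338  0.06  ] 0.0031533326194039136 [ 504.9 -334.4] [21.6 22. ] 40.6 [ 0.4924 -0.347   0.0541] [ 0.5187 -0.3204  0.0668]
blockall 97 [ 0.5045 -0.331   0.0523] 0.012070422487845154 [ 505.1 -333.6] [23.  22.9] 40.6 [ 0.4903 -0.347   0.0207] [ 0.5191 -0.3182  0.0668]
blue 67 [ 0.5622 -0.2994  0.06  ] 0.0035654894015444962 [ 562.4 -300.7] [21.6 23.5] 32.5 [ 0.5497 -0.3134  0.0512] [ 0.5764 -0.2868  0.066 ]
socktop 290 [0.5905 0.1351 0.0346] 0.0027001358961359365 [590.7 135.3] [55.9 56.7] 87.1 [0.5616 0.1077 0.028 ] [0.6194 0.164  0.0421]
eyecup 112 [0.5849 0.0159 0.1804] 0.002521812649401848 [585.4  17.1] [30.6 30.2] 42.6 [ 0.5707 -0.0003  0.1742] [0.6006 0.0318 0.1869]
head 25 [0.5777 0.0221 0.164 ] 0.004955682539661336 [580.3  20.9] [39.  22.7] 36.2 [0.5673 0.0015 0.1584] [0.6027 0.0367 0.1718]
collar 10 [0.5792 0.0129 0.1471] 0.006264507990107686 [584.4  14.8] [36.  35.8] 84.1 [ 0.5659 -0.0042  0.1326] [0.6013 0.0337 0.1517]
bed 1608 ((587.4506225585938, 121.58747863769531), (340.00341796875, 139.40756225585938), 89.75023651123047)
[... 550 characters left out ...]
869 0.136  0.0335] 0.0021427808759710907 [593.  134.6] [62.6 58.6] 89.6 [0.5637 0.1033 0.0283] [0.6225 0.1657 0.0389]
eyecup 91 [0.5856 0.0121 0.1796] 0.002191037491793484 [586.2  13.1] [30.5 28.9] 61.4 [ 0.5725 -0.0014  0.1741] [0.6031 0.03   0.1844]
head 78 [0.5807 0.0065 0.165 ] 0.003948991559599738 [580.8   8.6] [22.3 34. ] 42.9 [ 0.5692 -0.0055  0.158 ] [0.6002 0.0287 0.1716]
collar 129 [0.5791 0.0031 0.1409] 0.006542804319779999 [580.4   4.9] [21.2 42.6] 53.4 [ 0.5666 -0.0086  0.1304] [0.6038 0.0261 0.1519]
bed 1039 ((591.8377685546875, 115.22502136230469), (295.9601745605469, 93.75421905517578), 87.0583724975586) 0.012009392413706736
bench z 0.00024406612319407834 0.007789289305891151
```

>>> {"name": "apply_moves", "arguments": {"commands": [2, -5.6, 0, 0, 0, -0.18, 6, 2, -5.6, 0, 0, 0, -0.18, 6, 2, -5.6, 0, 0, 0, -0.18, 6, 2, -5.6, 0, 0, 0, -0.18, 5, 2, -5.6, 0, 0, 0, -0.18, 5, 2, -5.6, 0, 0, 0, -0.18, 5, 2, -5.6, 0, 0, 0, -0.18, 5, 2, -5.6, 0, 0, 0, -0.18, 5], "squeeze": 15}}

```text
t: 1.6
tool_pos: [0.3647, 0.1063, 0.2181]
orientation: [2.482, 1.923, 0.006]
force: [1.1, 0.1, 0.9]
opening: 0.0499
```

>>> {"name": "apply_moves", "arguments": {"commands": [1.8, -5.6, 0, 0, 0, -0.08, 5, 1.8, -5.6, 0, 0, 0, -0.08, 5, 1.8, -5.6, 0, 0, 0, -0.08, 5, 1.8, -5.6, 0, 0, 0, -0.08, 5, 1.8, -5.6, 0, 0, 0, -0.08, 5, 1.8, -5.6, 0, 0, 0, -0.08, 5, 1.8, -5.6, 0, 0, 0, -0.08, 5, 1.8, -5.0, 0, 0, 0, -0.08, 5]}}

```text
t: 2.6
tool_pos: [0.5119, -0.3531, 0.221]
orientation: [2.966, 1.002, 0.015]
force: [0.6, -0.8, 1.4]
opening: 0.0499
```

```bash
python3 - <<'E'
from h import *
s=read_state();o=np.array(s['orientation']);R=cv2.Rodrigues(o)[0];print(s['tool_pos'],R.round(3).tolist(),np.degrees(np.arctan2(R[1,1],R[0,1])),s['force'])
E
```

```text
[ 0.51193093 -0.35314615  0.22097514] [[0.795, 0.606, 0.012], [0.606, -0.795, -0.007], [0.005, 0.013, -1.0]] -52.671396818351866 [ 0.57526392 -0.77144822  1.41349433]
```

>>> {"name": "apply_moves", "arguments": {"commands": [-0.6, 1.9, -3, 0.007, 0.012, 0.047, 5, 0, 0, -5, 0, 0, 0, 5, 0, 0, -4, 0, 0, 0, 5, 0, 0, -1.5, 0, 0, 0, 5, 0, 0, 0, 0, 0, 0, 5]}}

```text
t: 3.22
tool_pos: [0.5065, -0.3391, 0.0821]
orientation: [2.954, 1.067, 0.0]
force: [-1.1, -0.1, 0.6]
opening: 0.0499
```

```bash
cat > st.py <<'E'
from h import *
def st():
    s=read_state();R=cv2.Rodrigues(np.array(s['orientation']))[0]
    print(round(s['t'],2),np.round(np.array(s['tool_pos'])*1000,1),"jaw",np.degrees(np.arctan2(R[1,1],R[0,1])).round(2),"z",R[:,2].round(4),"F",np.round(s['force'],1),"M",np.round(s['wrist_torque'],2),"op",round(s['opening']*1000,1))
if __name__=="__main__": st()
E
python3 st.py; python3 - <<'E'
from h import *
a,d=read_camera("top");b,e=read_camera("side")
np.save("pics/d1.npy",d);np.save("pics/e1.npy",e)
A=cv2.resize(a[200:290,370:470],None,fx=4,fy=6);B=cv2.resize(b[270:400,310:440],None,fx=3,fy=540/130)
cv2.imwrite("pics/c1.png",np.hstack([A,B]))
E
```

```text
3.23 [ 506.5 -339.1   82.1] jaw -50.27 z [ 6.e-04 -9.e-04 -1.e+00] F [-1.1 -0.1  0.6] M [-0.06  0.05  0.  ] op 49.9
```

View pics/c1.png

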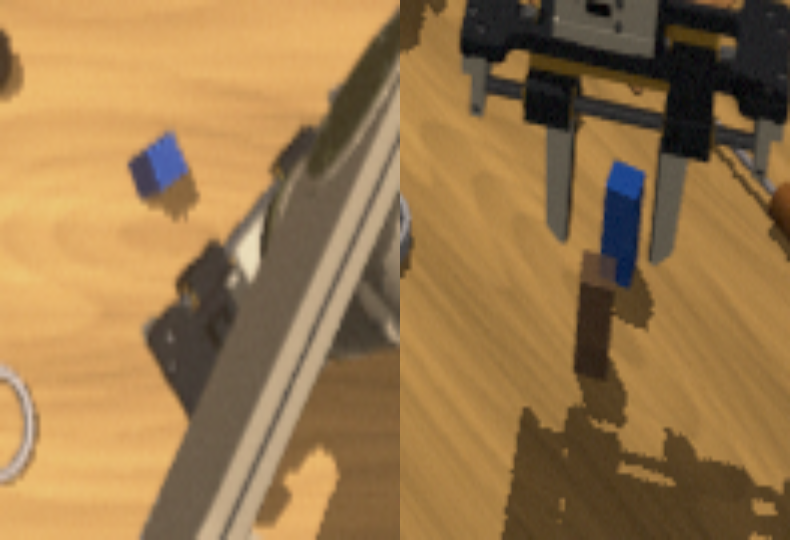

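The brown block (crop 597,310) stands between the fingertips (565 and 660), with the blue block behind it. I'll correct y by 5 mm, go down and grip.

>>> {"name": "apply_moves", "arguments": {"commands": [0, 0.5, -1, 0, 0, 0, 5, 0, 0, -2, 0, 0, 0, 5, 0, 0, -2, 0, 0, 0, 5, 0, 0, -1, 0, 0, 0, 5, 0, 0, 0, 0, 0, 0, 5]}}

```text
t: 3.95
tool_pos: [0.5091, -0.3354, 0.0232]
orientation: [2.947, 1.066, 0.007]
force: [-0.1, -0.9, 0.4]
opening: 0.0501
```

```bash
python3 st.py
```

```text
3.95 [ 509.1 -335.4   23.2] jaw -50.24 z [ 0.007  -0.0059 -1.    ] F [-0.1 -0.9  0.4] M [-0.06  0.07 -0.03] op 50.1
```

>>> {"name": "apply_moves", "arguments": {"commands": [-0.25, 0.1, 0, 0.006, 0.007, 0, 5, 0, 0, 0, 0, 0, 0, 3, 0, 0, 0, 0, 0, 0, 1.8, 0, 0, 0, 0, 0, 0, 1.8, 0, 0, 0, 0, 0, 0, 1.8], "squeeze": 15}}

```text
t: 4.58
tool_pos: [0.5074, -0.3353, 0.0249]
orientation: [2.953, 1.067, 0.002]
force: [0.4, 0.6, -0.0]
opening: 0.0219
```

```bash
python3 st.py
```

```text
4.58 [ 507.4 -335.3   24.9] jaw -50.25 z [ 0.0016 -0.0011 -1.    ] F [ 0.4  0.6 -0. ] M [-0.08  0.1   0.07] op 21.9
```

>>> {"name": "apply_moves", "arguments": {"commands": [0, 0, 2, 0, 0, 0, 1.8, 0, 0, 5, 0, 0, 0, 1.8, 0, 0, 5, 0, 0, 0, 1.8, -1.5, 5, 2, 0, 0, 0.1, 1.8, -1.5, 5.5, 0, 0, 0, 0.1, 1.8, -1.5, 5.5, 0, 0, 0, 0.1, 1.8, -1.5, 5.5, 0, 0, 0, 0.1, 1.8, -1, 5.5, 0, 0, 0, 0.1, 1.8]}}

```text
t: 5.58
tool_pos: [0.4366, -0.0619, 0.1811]
orientation: [2.581, 1.771, 0.016]
force: [0.2, -0.3, -0.9]
opening: 0.0219
```

>>> {"name": "apply_moves", "arguments": {"commands": [0, 5.5, 0, 0, 0, 0.1, 1.8, 0, 5.5, 0, 0, 0, 0.1, 1.8, 0, 5.5, 0, 0, 0, 0.1, 1.8, 0, 5.5, 0, 0, 0, 0.1, 1.8, 0, 4, 0, 0, 0, 0, 1.8, 0, 2, 0, 0, 0, 0, 1.8]}}

```text
t: 6.32
tool_pos: [0.436, 0.2298, 0.1924]
orientation: [2.154, 2.263, 0.041]
force: [0.3, -1.2, -0.8]
opening: 0.0219
```

```bash
python3 st.py
```

```text
6.33 [436.  229.8 192.4] jaw 2.85 z [ 0.0303  0.007  -0.9995] F [ 0.3 -1.2 -0.8] M [0.01 0.05 0.04] op 21.9
```

>>> {"name": "apply_moves", "arguments": {"commands": [3.5, -5, 0, -0.007, 0.03, -0.1, 1.8, 5, -3, -1, 0, 0, 0, 1.8, 5, -1.5, -2, 0, 0, 0, 1.8, 1.5, 0, -2, 0, 0, 0, 1.8, 0, 0, 0, 0, 0, 0, 1.8]}}

```text
t: 6.95
tool_pos: [0.5911, 0.1376, 0.1503]
orientation: [2.263, 2.17, 0.013]
force: [0.6, -0.7, -0.8]
opening: 0.0218
```

```bash
python3 st.py
```

```text
6.95 [591.1 137.6 150.3] jaw -2.42 z [ 0.0102  0.0014 -0.9999] F [ 0.6 -0.7 -0.8] M [-0.05  0.08  0.02] op 21.8
```

>>> {"name": "apply_moves", "arguments": {"commands": [0, -0.2, -4, -0.001, 0.01, -0.008, 1.8, 0, 0, -3, 0, 0, 0, 1.8, 0, 0, -0.8, 0, 0, 0, 1.8, 0, 0, 0, 0, 0, 0, 1.8]}}

```text
t: 7.45
tool_pos: [0.5927, 0.1371, 0.0796]
orientation: [2.272, 2.163, 0.012]
force: [-0.8, -0.3, -0.2]
opening: 0.0222
```

```bash
python3 st.py; python3 - <<'E'
from h import *
im=cv2.imread("pics/top0.png");g=cv2.cvtColor(im,cv2.COLOR_BGR2GRAY).astype(float)
m=camera_model("top");K=np.array(m["intrinsics"]);R=np.array(m["R"]);t=np.array(m["t"])
def bp(u,v,z):
    d=R.T@np.linalg.inv(K)@np.array([u,v,1.]);C=-R.T@t;return C+d*(z-C[2])/d[2]
def edge(cols,lo,hi,z,dark_first):
    pts=[]
    for c in cols:
        dd=np.diff(g[lo:hi,c])*(1 if dark_first else -1);dd=np.clip(dd,0,None);k=dd.argmax();
        s=slice(max(k-1,0),k+2);pts.append(bp(c,lo+0.5+(np.arange(len(dd))[s]*dd[s]).sum()/dd[s].sum(),z))
    P=np.array(pts);a=np.polyfit(P[:,1],P[:,0],1);r=P[:,0]-np.polyval(a,P[:,1]);k=abs(r)<.002;a=np.polyfit(P[k,1],P[k,0],1)
    print(k.sum(),len(r),"yaw",-np.degrees(np.arctan(a[0])),"x at y=.135",np.polyval(a,.135),np.std(r[k]))
edge(range(226,288),226,240,.012,True)   # lower edge of bed (x-)
edge(range(224,286),196,210,.012,False)  # upper
edge(range(254,272),222,232,.034,False) # socket block lower edge (bright->dark)
edge(range(254,272),201,212,.034,True)
a,d=read_camera("top");b,e=read_camera("side");np.save("pics/d2.npy",d);np.save("pics/e2.npy",e);cv2.imwrite("pics/t2.png",a);cv2.imwrite("pics/s2.png",b)
A=cv2.resize(a[170:260,220:320],None,fx=4,fy=6);B=cv2.resize(b[170:270,220:320],None,fx=4,fy=5.4)
cv2.imwrite("pics/c2.png",np.hstack([A,B]))
E
```

```text
7.45 [592.7 137.1  79.6] jaw -2.8 z [ 0.0086  0.0018 -1.    ] F [-0.8 -0.3 -0.2] M [-0.02  0.05 -0.02] op 22.2
62 62 yaw -2.2360949434493618 x at y=.135 0.5446902300351618 0.0007170329478442706
62 62 yaw -2.489296934545272 x at y=.135 0.6362595423801094 0.00045089087213980435
17 18 yaw -2.592316766100796 x at y=.135 0.5632287505223327 0.0003596306241864382
18 18 yaw -2.7648810061669287 x at y=.135 0.6193335937780261 0.00039535485879859506
```

View pics/c2.png

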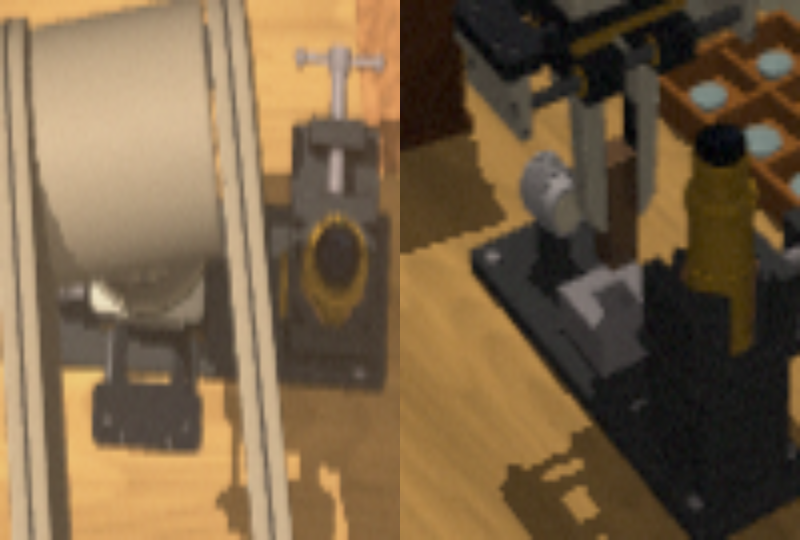

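```bash
cat > fit.py <<'E'
from h import *
from scipy.optimize import minimize
S=8
def rend(cam,polys,roi):
    x0,y0,x1,y1=roi;M=np.zeros(((y1-y0)*S,(x1-x0)*S),np.uint8)
    for P,v in polys:
        q=np.array([px(cam,p) for p in P]);q=((q+.5-[x0,y0])*S-.5)
        if len(q)>4: q=cv2.convexHull(q.astype(np.float32))[:,0]
        cv2.fillPoly(M,[np.round(q*16).astype(np.int32)],v,shift=4)
    return cv2.GaussianBlur(cv2.resize(M.astype(np.float32),(x1-x0,y1-y0),interpolation=cv2.INTER_AREA),(0,0),.6)
def corr(a,b): return np.corrcoef(a.ravel(),b.ravel())[0,1]
def sq(x,y,z,h,yaw):
    c,s=np.cos(yaw),np.sin(yaw);return [(x+c*a-s*b,y+s*a+c*b,z) for a,b in((-h,-h),(h,-h),(h,h),(-h,h))]
def sockfit(cam,im,x,y):
    g=cv2.cvtColor(im,cv2.COLOR_BGR2GRAY).astype(float);u,v=px(cam,(x,y,.034)).astype(int);roi=(u-22,v-17,u+22,v+17)
    if cam=="side": roi=(u-17,v-12,u+12,v+12)
    G=g[roi[1]:roi[3],roi[0]:roi[2]]
    f=lambda p:-corr(G,rend(cam,[(sq(p[0]/1e3,p[1]/1e3,.034,.028,p[2]/50),255),(sq(p[0]/1e3,p[1]/1e3,.034,.0115,p[2]/50),60)],roi))
    r=minimize(f,[x*1e3,y*1e3,-2.3],method="Nelder-Mead",options=dict(initial_simplex=[[x*1e3,y*1e3,-2.3],[x*1e3+3,y*1e3,-2.3],[x*1e3,y*1e3+3,-2.3],[x*1e3,y*1e3,-1]]))
    print(cam,"socket",r.x[:2].round(2),"yaw",np.degrees(r.x[2]/50).round(2),"corr",-r.fun)
def blockfit(cam,im,x,y,zf,yaw,h0,h1,pad=6):
    g=im[...,2].astype(float)-im[...,0]
    c=np.array([px(cam,p) for z in(zf+h0,zf+h1) for p in sq(x,y,z,.011,yaw)]);a=np.floor(c.min(0)-pad).astype(int);b=np.ceil(c.max(0)+pad).astype(int)
    if h0>0: b[1]=int(c[:4,1].min())
    roi=(*a,*b);G=g[roi[1]:roi[3],roi[0]:roi[2]]
    f=lambda p:-corr(G,rend(cam,[(sq(p[0]/1e3,p[1]/1e3,zf+h0,.011,yaw)+sq(p[0]/1e3,p[1]/1e3,zf+h1,.011,yaw),255)],roi))
    r=minimize(f,[x*1e3,y*1e3],method="Nelder-Mead",options=dict(initial_simplex=[[x*1e3-2,y*1e3-2],[x*1e3+3,y*1e3],[x*1e3,y*1e3+3]]))
    print(cam,"block",r.x.round(2),"corr",-r.fun)
E
python3 - <<'E'
from fit import *
for c in("top","side"): sockfit(c,cv2.imread(f"pics/{c}0.png"),.591,.135)
im=cv2.imread("pics/s2.png")
# lower 30 mm only: image rows limited
x,y,zf,yaw=.5927,.1371,.0547,np.radians(-2.8)
g=im[...,2].astype(float)-im[...,0]
c=np.array([px("side",p) for p in sq(x,y,zf,.011,yaw)]);print(c.round(1))
a=np.floor(c.min(0)).astype(int);b=np.ceil(c.max(0)).astype(int)
print(g[a[1]-8:b[1]+5,a[0]-7:b[0]+8].astype(int))
E
```

```text
top socket [591.65 136.8 ] yaw -2.05 corr 0.6373467479691731
side socket [591.99 136.68] yaw -1.88 corr 0.4984794173348639
[[271.7 220.8]
 [278.9 218.3]
 [274.4 214.6]
 [267.4 217. ]]
[[ 14  21  22  20  15  16  18  16  17  19  17  18  23  28  29  27  23  21
   25  17  20  19  36  76 103 101 100]
 [ 28  24  25  22  17  11  16  16  17  17  16  17  19  27  28  27  23  25
   19  21  15  25  58  94 103 104 105]
 [ 25  23  22  24  19  16  15  17  18  17  18  17  24  28  29  27  29  26
   23  17  17  45  83  93  93  96 104]
 [ 23  22  24  24  23  16  14  18  18  18  17  16  20  30  27  33  26  29
   28  31  45  75 102  99  93  93  93]
 [ 24  25  24  23  20   8  10  18  18  18  17  16  19  28  27  28  27  28
   34  60  93  95  99 101  95  94  91]
 [ 24  24  23  21  12   2   7   8  14  18  19  20  21  26  26  30  28  29
   29  63  95  96  99 102 102 101  97]
 [ 22  25  18  12   5   6   2   6   7  18  16  20  23  25  30  28  27  25
   29  65  98  93  97  96  99 100  97]
 [  9   5   4   4   3   3   0   1   5  17  18  14  23  24  29  27  31  28
   27  66  99  99  96 100  98 100  97]
 [  5   0   
[... 644 characters left out ...]
   1   4   0   0  17]
 [ -4   0   2   1   2  -2   3   8  11  12  12  13  13  13  15  12  13  11
   12  12   8   2   3  -1  -4  -1  -5]
 [ -1   3   2   5   7  11   9  13  11   9  11  13  14  12   9   8  10  14
   12  12   8   0   1  -1  -6   0   3]
 [  3   6   5   9  11  10  10  10  11  11  10  10   9   8   9   5   8  10
   10  10   6   2   0   2  -4  -2  -1]
 [ 10  11  11  13  12  12  12  11  10   9   7   7   6   8   5   8   7   9
   11  11   5   4   1  -7   0   3   4]
 [  7  10  10  14  12  12  12   9   7   4   4   5   5   6   5   6   5   3
    7   7   7   0   3  -2   2   2  -1]
 [  3   6  11  13  13  10  11  13   8   6   5   6   6   4   3   5   4   6
    8   6   8   3   0   2   0  -1  -3]]
```

```bash
python3 - <<'E'
from fit import *
out=[]
for c,(x,y) in dict(top=(.591,.135),side=(.592,.1355)).items():
    im=cv2.imread(f"pics/{c}0.png");u,v=px(c,(x,y,.034)).astype(int);k=14
    A=cv2.resize(im[v-20:v+20,u-20:u+20],None,fx=k/1.4,fy=k/1.4,interpolation=cv2.INTER_NEAREST);f=k/1.4
    for z,h in((.034,.028),(.034,.0115),(.016,.0115)):
        q=np.array([px(c,p) for p in sq(x,y,z,h,np.radians(-2.5))]);q=((q+.5-[u-20,v-20])*f).astype(np.int32)
        cv2.polylines(A,[q],True,(0,255,0) if z>.02 else (0,0,255),1)
    out.append(A)
cv2.imwrite("pics/c3.png",np.hstack(out))
E
```

```text
(no output)
```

View pics/c3.png

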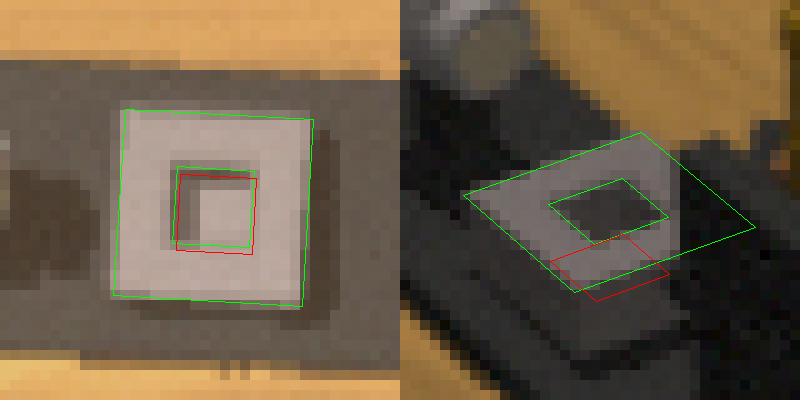

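>>> {"name": "apply_moves", "arguments": {"commands": [-0.05, -0.05, -1, -0.002, 0.0086, 0.005, 1.8, 0, 0, -0.4, 0, 0, 0, 1.8, 0, 0, 0, 0, 0, 0, 1.8]}}

```text
t: 7.92
tool_pos: [0.5946, 0.137, 0.0682]
orientation: [2.267, 2.171, 0.006]
force: [0.4, 0.6, -0.6]
opening: 0.0221
```

```bash
python3 st.py
```

```text
7.92 [594.6 137.   68.2] jaw -2.48 z [ 5.e-03  5.e-04 -1.e+00] F [ 0.4  0.6 -0.6] M [-0.1   0.05  0.02] op 22.1
```

>>> {"name": "apply_moves", "arguments": {"commands": [-0.25, 0, -0.3, 0, 0.005, 0, 1.8, -0.05, 0, -0.2, 0, 0, 0, 1.8, 0, 0, 0, 0, 0, 0, 1.8]}}

```text
t: 8.3
tool_pos: [0.5914, 0.1369, 0.0629]
orientation: [-2.269, -2.172, 0.0]
force: [0.5, -0.6, -1.4]
opening: 0.0215
```

```bash
python3 st.py
```

```text
8.3 [591.4 136.9  62.9] jaw -2.5 z [-6.e-04  5.e-04 -1.e+00] F [ 0.5 -0.6 -1.4] M [-0.12  0.07 -0.  ] op 21.5
```

>>> {"name": "apply_moves", "arguments": {"commands": [0.05, -0.05, -0.3, 0, 0, 0, 1.8, 0, 0, -0.2, 0, 0, 0, 1.8, 0, 0, 0, 0, 0, 0, 1.8]}}

```text
t: 8.68
tool_pos: [0.5919, 0.1364, 0.0575]
orientation: [-2.269, -2.172, 0.0]
force: [0.6, -0.2, -0.6]
opening: 0.0221
```

```bash
python3 st.py
```

```text
8.68 [591.9 136.4  57.5] jaw -2.5 z [-5.e-04  5.e-04 -1.e+00] F [ 0.6 -0.2 -0.6] M [-0.06  0.08  0.02] op 22.1
```

>>> {"name": "apply_moves", "arguments": {"commands": [0, 0, -0.2, 0, 0, 0, 1.8, 0, 0, 0, 0, 0, 0, 1.8]}}

```text
t: 8.93
tool_pos: [0.5919, 0.1364, 0.0554]
orientation: [-2.269, -2.172, 0.0]
force: [-0.0, 0.3, -1.9]
opening: 0.0219
```

```bash
python3 st.py
```

```text
8.93 [591.9 136.4  55.4] jaw -2.5 z [-5.e-04  5.e-04 -1.e+00] F [-0.   0.3 -1.9] M [-0.04  0.07  0.02] op 21.9
```

>>> {"name": "apply_moves", "arguments": {"commands": [0, 0, -0.3, 0, 0, 0, 1.8, 0, 0, 0, 0, 0, 0, 1.8]}}

```text
t: 9.18
tool_pos: [0.5919, 0.1364, 0.0522]
orientation: [-2.269, -2.172, 0.0]
force: [0.6, 0.5, -0.6]
opening: 0.0223
```

```bash
python3 st.py
```

```text
9.18 [591.9 136.4  52.2] jaw -2.5 z [-5.e-04  5.e-04 -1.e+00] F [ 0.6  0.5 -0.6] M [-0.07  0.05  0.02] op 22.3
```

>>> {"name": "apply_moves", "arguments": {"commands": [0, 0, -0.3, 0, 0, 0, 1.8, 0, 0, -0.3, 0, 0, 0, 1.8, 0, 0, -0.2, 0, 0, 0, 1.8, 0, 0, 0, 0, 0, 0, 1.8]}}

```text
t: 9.68
tool_pos: [0.5918, 0.1363, 0.0435]
orientation: [-2.269, -2.172, 0.0]
force: [0.5, -0.5, -0.8]
opening: 0.0218
```

```bash
python3 st.py
```

```text
9.68 [591.8 136.3  43.5] jaw -2.5 z [-7.e-04  4.e-04 -1.e+00] F [ 0.5 -0.5 -0.8] M [-0.04  0.06  0.02] op 21.8
```

>>> {"name": "apply_moves", "arguments": {"commands": [0, 0, -0.15, 0, 0, 0, 1.8, 0, 0, -0.1, 0, 0, 0, 1.8, 0, 0, 0, 0, 0, 0, 1.8], "squeeze": 8}}

```text
t: 10.05
tool_pos: [0.592, 0.1364, 0.041]
orientation: [-2.269, -2.172, -0.0]
force: [0.2, -0.6, -1.1]
opening: 0.0217
```

```bash
python3 st.py
```

```text
10.05 [592.  136.4  41. ] jaw -2.5 z [-4.e-04  5.e-04 -1.e+00] F [ 0.2 -0.6 -1.1] M [-0.04  0.06 -0.  ] op 21.7
```

>>> {"name": "apply_moves", "arguments": {"commands": [0, 0, -0.1, 0, 0, 0, 1.8, 0, 0, 0, 0, 0, 0, 1.8]}}

```text
t: 10.3
tool_pos: [0.5923, 0.1364, 0.041]
orientation: [-2.269, -2.172, -0.001]
force: [-1.2, 0.6, -0.6]
opening: 0.0223
```

```bash
python3 st.py
```

```text
10.3 [592.3 136.4  41. ] jaw -2.49 z [ 1.e-04  6.e-04 -1.e+00] F [-1.2  0.6 -0.6] M [-0.11  0.07  0.  ] op 22.3
```

>>> {"name": "apply_moves", "arguments": {"commands": [0, 0, 0, 0, 0, 0, 2.6, 0, 0, 0, 0, 0, 0, 4, 0, 0, 0, 0, 0, 0, 4, 0, 0, 0, 0, 0, 0, 4, 0, 0, 2, 0, 0, 0, 4.5, 0, 0, 5, 0, 0, 0, 4.5, 0, 0, 6, 0, 0, 0, 4.5, 0, 0, 6, 0, 0, 0, 4.5]}}

```text
t: 11.3
tool_pos: [0.5875, 0.1357, 0.2337]
orientation: [-2.265, -2.168, 0.011]
force: [1.9, -0.7, -0.7]
opening: 0.0452
```

>>> {"name": "apply_moves", "arguments": {"commands": [0, 0, 3, 0, 0, 0, 5, -4, 0, 0, 0, 0, 0, 5, -5, 0, 0, 0, 0, 0, 5, -5, 0, 0, 0, 0, 0, 5, -2, 0, 0, 0, 0, 0, 5, 0, 0, 0, 0, 0, 0, 5]}}

```text
t: 12.05
tool_pos: [0.4275, 0.1362, 0.2836]
orientation: [2.263, 2.166, 0.022]
force: [1.2, -0.0, -1.2]
opening: 0.0503
```

```bash
python3 st.py; python3 - <<'E'
from fit import *
np.set_printoptions(precision=4,suppress=True)
a,d=read_camera("top");b,e=read_camera("side")
for c,D in(("top",d),("side",e)):
    P=cloud(c,D).reshape(-1,3)
    q=P[(np.hypot(P[:,0]-.592,P[:,1]-.136)<.02)&(P[:,2]>.05)&(P[:,2]<.09)];print(c,len(q),q.mean(0) if len(q) else 0,np.percentile(q[:,2],[50,75,90]) if len(q) else 0,q.min(0) if len(q) else 0,q.max(0) if len(q) else 0)
    q=P[(np.hypot(P[:,0]-.586,P[:,1]-.015)<.03)&(P[:,2]>.174)&(P[:,2]<.19)]
    if len(q): print("eyecup",len(q),cv2.minAreaRect(q[:,:2].astype(np.float32)*1000),np.median(q[:,2]))
A=cv2.resize(a[180:250,220:320],None,fx=4,fy=5);B=cv2.resize(b[180:250,240:320],None,fx=5,fy=5)
cv2.imwrite("pics/t3.png",a);cv2.imwrite("pics/s3.png",b)
cv2.imwrite("pics/c4.png",np.hstack([A,B]))
E
```

```text
12.05 [427.5 136.2 283.6] jaw -2.51 z [ 0.0162  0.0036 -0.9999] F [ 1.2 -0.  -1.2] M [-0.06  0.06 -0.  ] op 50.3
top 70 [0.59   0.1351 0.0738] [0.0761 0.0775 0.0793] [0.5795 0.1246 0.0566] [0.6014 0.1469 0.0819]
eyecup 110 ((585.7184448242188, 16.28567886352539), (31.300006866455078, 29.999032974243164), 31.592254638671875) 0.18003823680012243
side 130 [0.5907 0.1303 0.0664] [0.0673 0.075  0.077 ] [0.5798 0.12   0.0501] [0.6049 0.1458 0.0786]
eyecup 96 ((587.1608276367188, 13.162891387939453), (32.1326904296875, 28.91535758972168), 31.990371704101562) 0.17976051846128627
```

View pics/c4.png

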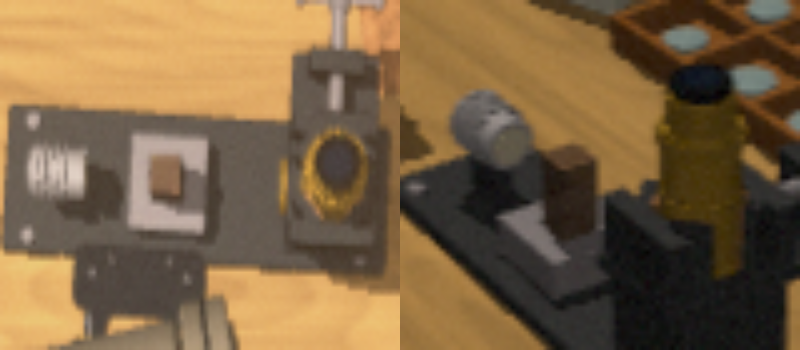

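>>> {"name": "apply_moves", "arguments": {"commands": [4, -3, 0, -0.004, 0.016, 0, 5.5, 4, -3, 0, 0, 0, 0, 5.5, 4, -3, -1, 0, 0, 0, 5.5, 3.5, -2.8, -2, 0, 0, 0, 5.5, 0, 0, -2, 0, 0, 0, 5.5, 0, 0, 0, 0, 0, 0, 5.5]}}

```text
t: 12.9
tool_pos: [0.5925, 0.0129, 0.2303]
orientation: [-2.269, -2.171, 0.001]
force: [-0.2, -0.4, 0.1]
opening: 0.055
```

```bash
python3 st.py
```

```text
12.9 [592.5  12.9 230.3] jaw -2.54 z [-1.1e-03  5.0e-04 -1.0e+00] F [-0.2 -0.4  0.1] M [-0.06  0.08 -0.  ] op 55.0
```

>>> {"name": "apply_moves", "arguments": {"commands": [-0.55, 0.37, -1, 0, 0, 0, 5.5, 0, 0, -2, 0, 0, 0, 5.5, 0, 0, -1, 0, 0, 0, 5.5, 0, 0, 0, 0, 0, 0, 5.5]}}

```text
t: 13.4
tool_pos: [0.5861, 0.0191, 0.1898]
orientation: [2.267, 2.175, 0.003]
force: [-0.1, 0.1, 0.3]
opening: 0.055
```

```bash
python3 st.py
```

```text
13.4 [586.1  19.1 189.8] jaw -2.38 z [ 1.5e-03  7.0e-04 -1.0e+00] F [-0.1  0.1  0.3] M [-0.08  0.06 -0.02] op 55.0
```

>>> {"name": "apply_moves", "arguments": {"commands": [0.08, -0.25, -1, 0, 0.0015, 0, 5.5, 0, 0, -1, 0, 0, 0, 5.5, 0, 0, -0.8, 0, 0, 0, 5.5, 0, 0, -0.2, 0, 0, 0, 5.5, 0, 0, 0, 0, 0, 0, 5]}}

```text
t: 14.02
tool_pos: [0.5875, 0.0163, 0.1586]
orientation: [2.267, 2.174, 0.002]
force: [-0.1, 0.8, 0.2]
opening: 0.0509
```

```bash
python3 st.py
```

```text
14.03 [587.5  16.3 158.6] jaw -2.38 z [ 1.4e-03  6.0e-04 -1.0e+00] F [-0.1  0.8  0.2] M [-0.06  0.08 -0.  ] op 50.9
```

>>> {"name": "apply_moves", "arguments": {"commands": [-0.04, 0, 0, 0, 0.001, 0, 4, 0, 0, 0, 0, 0, 0, 3.7, 0, 0, 0, 0, 0, 0, 3.7, 0, 0, 0, 0, 0, 0, 3.7, 0, 0, 0, 0, 0, 0, 3.4], "squeeze": 5}}

```text
t: 14.65
tool_pos: [0.5877, 0.0163, 0.1598]
orientation: [2.266, 2.174, 0.003]
force: [-0.2, -0.2, -0.6]
opening: 0.0345
```

```bash
python3 st.py
```

```text
14.65 [587.7  16.3 159.8] jaw -2.38 z [ 2.1e-03  5.0e-04 -1.0e+00] F [-0.2 -0.2 -0.6] M [-0.    0.19  0.03] op 34.5
```

>>> {"name": "apply_moves", "arguments": {"commands": [0, 0, 0, 0, 0, 0, 3.2, 0, 0, 0, 0, 0, 0, 3.2], "squeeze": 8}}

```text
t: 14.9
tool_pos: [0.5875, 0.0164, 0.1598]
orientation: [2.266, 2.174, 0.002]
force: [0.1, 0.4, -0.2]
opening: 0.0329
```

```bash
python3 st.py; python3 -c "
from st import *
for i in range(4):
  read_camera('side') ; st()"
```

```text
14.9 [587.5  16.4 159.8] jaw -2.37 z [ 1.6e-03  6.0e-04 -1.0e+00] F [ 0.1  0.4 -0.2] M [-0.13  0.08  0.  ] op 32.9
14.95 [587.5  16.4 159.8] jaw -2.38 z [ 1.6e-03  6.0e-04 -1.0e+00] F [-0.9 -0.1  1.4] M [-0.07  0.19 -0.03] op 32.2
15.0 [587.5  16.4 159.8] jaw -2.37 z [ 1.6e-03  5.0e-04 -1.0e+00] F [-0.4  0.3  1. ] M [-0.03  0.17  0.02] op 32.8
15.05 [587.5  16.3 159.8] jaw -2.37 z [ 1.6e-03  5.0e-04 -1.0e+00] F [-0.1  1.1  0.5] M [-0.09  0.22  0.04] op 32.6
15.1 [587.5  16.4 159.8] jaw -2.37 z [ 1.6e-03  6.0e-04 -1.0e+00] F [-1.8 -0.3  0. ] M [-0.05  0.2   0.02] op 32.7
```

>>> {"name": "apply_moves", "arguments": {"commands": [0, 0, 0, 0, 0, 0, 2.6, 0, 0, 0, 0, 0, 0, 2.6, 0, 0, 0, 0, 0, 0, 2.6]}}

```text
t: 15.48
tool_pos: [0.5875, 0.0163, 0.1598]
orientation: [2.267, 2.174, 0.002]
force: [-1.2, 0.5, 1.1]
opening: 0.033
```

```bash
python3 -c "
from st import *
st()
a,d=read_camera('top');b,e=read_camera('side');st()
K=dict(fx=6,fy=6)
cv2.imwrite('pics/c5.png',np.hstack([cv2.resize(b[150:240,260:340],None,**K)]))"
```

```text
15.47 [587.5  16.3 159.8] jaw -2.38 z [ 1.5e-03  5.0e-04 -1.0e+00] F [-1.2  0.5  1.1] M [-0.08  0.25  0.  ] op 33.0
15.57 [587.5  16.4 159.8] jaw -2.37 z [ 1.6e-03  6.0e-04 -1.0e+00] F [-0.6 -0.6  0.2] M [-0.07  0.23  0.  ] op 32.9
```

View pics/c5.png

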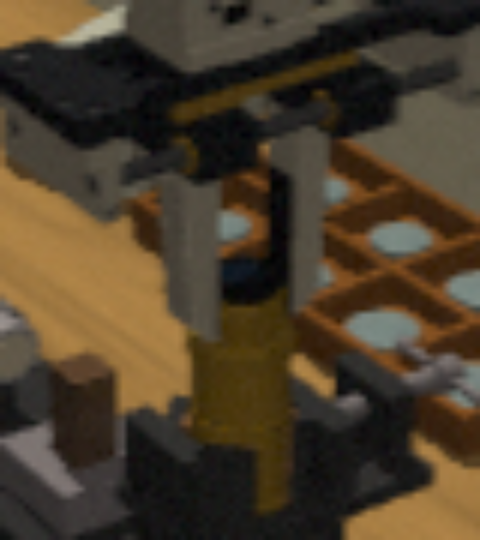

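>>> {"name": "apply_moves", "arguments": {"commands": [-0.03, 0, 0.2, 0, 0.0015, 0, 2.6, 0, 0, 0.3, 0, 0, 0, 2.6, 0, 0, 0, 0, 0, 0, 2.6], "squeeze": 10}}

```text
t: 15.95
tool_pos: [0.587, 0.0164, 0.1646]
orientation: [-2.266, -2.174, -0.0]
force: [-0.2, -1.4, -1.8]
opening: 0.0327
```

```bash
python3 st.py
```

```text
15.95 [587.   16.4 164.6] jaw -2.38 z [-5.e-04  6.e-04 -1.e+00] F [-0.2 -1.4 -1.8] M [-0.05  0.13 -0.02] op 32.7
```

>>> {"name": "apply_moves", "arguments": {"commands": [0, 0, 0.3, 0, 0, 0, 2.6, 0, 0, 0.3, 0, 0, 0, 2.6, 0, 0, 0.3, 0, 0, 0, 2.6, 0, 0, 0, 0, 0, 0, 2.6]}}

```text
t: 16.45
tool_pos: [0.5871, 0.0164, 0.1744]
orientation: [-2.267, -2.174, -0.0]
force: [-0.7, 0.1, -1.5]
opening: 0.0326
```

```bash
cat > tube.py <<'E'
from st import *
st()
b,e=read_camera('side');st()
import sys
P=cloud('side',e).reshape(-1,3);C=b.reshape(-1,3)
q=P[(np.hypot(P[:,0]-.587,P[:,1]-.0165)<.0135)&(P[:,2]>.17)&(P[:,2]<.235)]
print("eyecup top z",len(q),np.percentile(q[:,2],[10,50,90]))
cv2.imwrite('pics/'+sys.argv[1],np.hstack([cv2.resize(b[150:240,260:340],None,fx=6,fy=6)]))
E
python3 tube.py c6.png
```

```text
16.45 [587.1  16.4 174.4] jaw -2.38 z [-3.e-04  6.e-04 -1.e+00] F [-0.7  0.1 -1.5] M [-0.04  0.    0.02] op 32.6
16.5 [587.   16.4 174.2] jaw -2.37 z [-5.e-04  6.e-04 -1.e+00] F [ 0.5 -0.2 -0.9] M [-0.1   0.09  0.06] op 32.6
eyecup top z 48 [0.1874181  0.19474643 0.19637716]
```

View pics/c6.png

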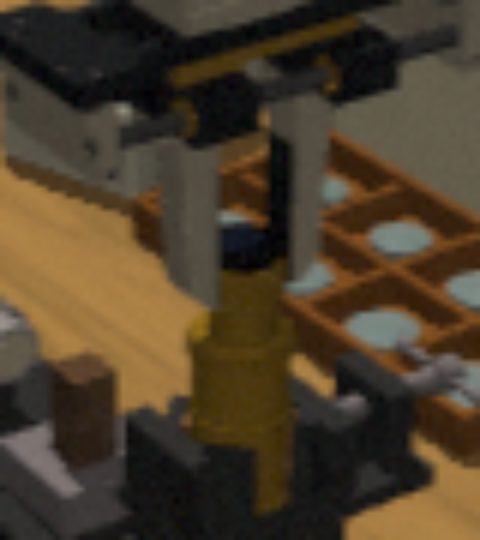

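The tube follows the fingers: the eyecup top went from about 180 mm to 195 mm for 14.5 mm of TCP rise. I'll go on to 30 mm.

>>> {"name": "apply_moves", "arguments": {"commands": [0, 0, 0.3, 0, 0, 0, 2.6, 0, 0, 0.3, 0, 0, 0, 2.6, 0, 0, 0.3, 0, 0, 0, 2.6, 0, 0, 0.3, 0, 0, 0, 2.6, 0, 0, 0.2, 0, 0, 0, 2.6, 0, 0, 0, 0, 0, 0, 2.6]}}

```text
t: 17.25
tool_pos: [0.587, 0.0164, 0.1892]
orientation: [-2.266, -2.174, -0.0]
force: [-0.1, -0.8, -1.6]
opening: 0.0329
```

```bash
python3 st.py
```

```text
17.25 [587.   16.4 189.2] jaw -2.38 z [-6.e-04  6.e-04 -1.e+00] F [-0.1 -0.8 -1.6] M [-0.09  0.02  0.04] op 32.9
```

>>> {"name": "apply_moves", "arguments": {"commands": [0, 0, 0.06, 0, 0, 0, 2.6, 0, 0, 0, 0, 0, 0, 2.6, 0, 0, 0, 0, 0, 0, 2.6]}}

```text
t: 17.62
tool_pos: [0.5868, 0.0164, 0.1895]
orientation: [-2.266, -2.174, 0.001]
force: [-0.0, 1.0, -1.5]
opening: 0.0325
```

```bash
python3 tube.py c7.png; python3 -c "
from st import *
for n in('groove','barrel_rim','drawtube','testblock'):
    for r in spot_point(n,'side')[:2]: print(n,round(r['conf'],2),w('side',r['point']).round(4))
st()"
```

```text
17.62 [586.8  16.4 189.5] jaw -2.38 z [-1.1e-03  6.0e-04 -1.0e+00] F [-0.   1.  -1.5] M [-0.07  0.04  0.02] op 32.5
17.68 [586.8  16.4 189.5] jaw -2.38 z [-1.1e-03  6.0e-04 -1.0e+00] F [-1.7  0.2 -2.8] M [-0.1   0.03  0.01] op 32.9
eyecup top z 87 [0.17216451 0.20166348 0.21085377]
groove 0.74 [ 0.683  -0.3403  0.0032]
groove 0.68 [0.5883 0.0139 0.155 ]
barrel_rim 0.85 [0.5881 0.0151 0.1535]
drawtube 0.82 [0.5892 0.0158 0.186 ]
drawtube 0.16 [ 0.4365 -0.1808 -0.0021]
testblock 0.56 [ 0.5591 -0.2987 -0.0015]
testblock 0.53 [0.5944 0.1374 0.0155]
17.88 [586.8  16.4 189.6] jaw -2.38 z [-9.e-04  6.e-04 -1.e+00] F [-0.7 -0.5 -2.2] M [-0.08  0.05  0.02] op 32.7
```

View pics/c7.png

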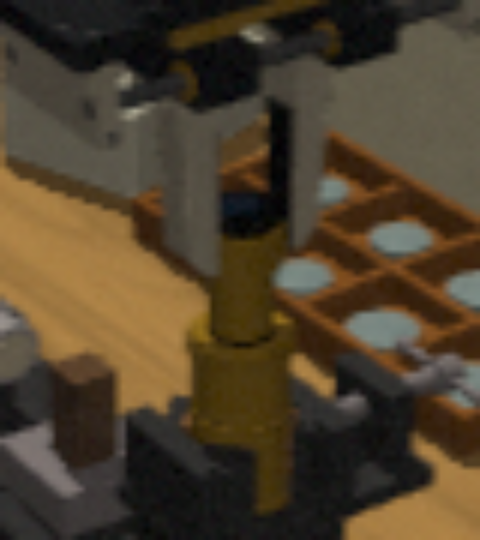

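The dark groove shows at the rim (crop 240,343), the tube is straight, and the side forces are about 1 N. I'm handing in.

```bash
python3 -c "
from st import *
print(close_job()); st()"
```

```text
the job is handed in; nothing more can be done
None
the job is handed in; nothing more can be done
```

I plugged the brown quartz block into the socket and let go of it, then drew the monocular tube 30 mm. I handed the job in at about 18 s, still holding the tube with a 10 N grip. `close_job()` reports no verdict, so I can't confirm it passed.

- **Test block:** It went into the socket without noticeable resistance and stopped where I had predicted the floor to be. Its top then measured about 76 mm, as expected when fully home, and it stood upright in the pictures from both cameras.
- **Draw tube:** The fingers had risen 29.7 mm with the tube. The side-camera network put the tube's origin at 186 mm, a 30 mm draw. It put the groove at 155 mm against the stated rim height of 156 mm, and the picture shows the groove at the rim.
- **Forces:** The last readings showed sideways forces of about 1 N and a downward pull of about 2 N, roughly the tube's weight.

**Checks that disagreed:**
- The gripper stopped at 33 mm on the 35 mm head, unexplained, but the tube followed the fingers without visible slip.
- The final eyecup height from depth was too scattered to use.
- The network's best guess for the groove was a false hit far from the stand, so I used the second one.
- I did not measure the bystanders again at the end. The arm stayed clear of them.

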